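# Lay out worn parts for a photograph

## Task

Lay the worn parts out on the cardboard sheet for a photo to the dealer. The brake pad goes flat on the middle of the upturned milk can lid with the glass fuse lying lengthwise along the middle of the pad; the PVC tee lies midway between the centre of the lid and the hammer's head, its straight run in line with those two and its side branch pointing away from the robot; the blue lance tip lies behind the tee, straight in line with the branch, brass nozzle pointing away from the tee, its rear end about 15 mm clear of the branch's mouth. Leave the lid, the hammer and the other things on the bench where they are.

Things in the scene. Friction and masses are not known exactly. Their poses are not given: they have to be found in the camera images.
- sheet: brown cardboard sheet, 300 x 460 mm, 1 mm thick, fixed flat on the green bench. Origin on the bench, exactly midway between the lid's centre and the hammer's head; x points away from the robot (turned by up to 0.25 rad), y lies along the line through the lid's centre and the hammer's head, each of which is 150 mm from the origin (which one is on +y varies). The sheet reaches from x = -110 to 190 mm and 230 mm to either side in y
- lid: round stainless milk can lid lying upside down on the sheet, loose, 0.95 kg: rim 140 mm across and 7 mm high, above it a plug with a flat top 112 mm across, 28 mm above the bench. Origin at the centre of its underside, z up
- hammer: steel hammer lying on the sheet, loose: head 120 mm long along its y axis, 32 mm high; handle with black rubber grip runs 250 mm along -x, towards the robot. Origin on the bench under the middle of the head
- tee_center (a point): grey PVC pipe tee lying flat, about 90 g. Point where the pipe axes cross, 20 mm above its underside. Straight run along y, 84 mm long (42 mm either way); side branch along +x, its mouth 58 mm from this point. The three ends have sockets 40 mm in outer diameter; the branch's socket, from 32 to 58 mm along x, is a good grip across y
- lance_center (a point): blue plastic sprayer lance tip, 110 mm long, lying along its x axis, about 60 g. Point at mid-length, 11 mm above its underside. Tube 16 mm thick, graspable at the middle; two square nuts 22 mm across, centred at x = -45 and +30 mm; brass nozzle cone at the +x end (ends at +55 mm); rear end at -55 mm
- pad_center (a point): brake pad lying friction side up, about 0.28 kg: dark steel backing 100 (x) x 46 (y) x 6 mm with a grey friction block 84 x 46 x 10 mm on it, 16 mm high in all. Point at its centre, 8 mm above its underside; grip across y
- fuse_center (a point): clear glass cartridge fuse 51 mm long along x, with square steel end caps 14 x 14 mm (it does not roll), glass 12 mm thick, about 25 g. Point at its centre, 7 mm above its underside; grip across y
- clip: steel spring clip with black grips, 140 mm long, bystander near the far edge. Origin at the centre of its underside
- jar: amber glass jar with steel cap, 64 mm across, 70 mm high, bystander near the far edge. Origin at the centre of its underside
Not all that is in view belongs to the job. Leave any red look-alike of the part that bears fuse_center alone.

How it is judged (in metres and radians):
At the end, for the whole second after the job is handed in: Pad on lid within 13 mm; fuse on pad within 15 mm along, 12 across, 0.3 rad; tee within 15 mm each way of midway, 0.2 rad, branch away from robot; lance tip in line with branch (15 mm, 0.22 rad), nozzle outward, 2 to 35 mm beyond its mouth; all flat and at rest (horizontal distance between pad_center and lid below 0.013 m and z of pad_center in the frame of lid between 0.032 and 0.041 m and angle between pad_center's own z axis and vertical below 0.1 rad and x of fuse_center in the frame of pad_center between -0.015 and 0.015 m and y of fuse_center in the frame of pad_center between -0.012 and 0.012 m and z of fuse_center in the frame of pad_center between 0.011 and 0.019 m and angle between the x axis of fuse_center and the x axis of pad_center, either way round below 0.3 rad and x of tee_center in the frame of sheet between -0.015 and 0.015 m and y of tee_center in the frame of sheet between -0.015 and 0.015 m and angle between the x axis of tee_center and the x axis of sheet, either way round below 0.2 rad and height (world z) of tee_center below 0.025 m and angle between tee_center's own z axis and vertical below 0.12 rad and x of lance_center in the frame of tee_center between 0.115 and 0.148 m and y of lance_center in the frame of tee_center between -0.015 and 0.015 m and x of tee_center in the frame of lance_center below -0.08 m and angle between the x axis of lance_center and the x axis of tee_center, either way round below 0.22 rad and x of lance_center in the frame of sheet above 0.08 m and height (world z) of lance_center below 0.016 m and linear speed of each of tee, lance, pad, fuse, lid, hammer below 0.02 m/s); the robot touches nothing.
It fails at once if the lid is pushed more than 12 mm (distance of lid from where it was at the start of the episode above 0.012 m).
It fails at once if the hammer is pushed more than 12 mm (distance of hammer from where it was at the start of the episode above 0.012 m).
It fails at once if the clip is pushed more than 20 mm (distance of clip from where it was at the start of the episode above 0.02 m).
It fails at once if the jar is pushed more than 20 mm (distance of jar from where it was at the start of the episode above 0.02 m).
It also fails if it takes over 112 s, if anything falls off the work surface, if the arm or the gripper's body presses on something with over 40 N, if the wrist force passes 120 N, or if a joint passes its speed limit or range.

## Robot

A 6-joint arm with a two-finger parallel gripper is mounted at the origin on the work surface. World frame = base frame: x ahead of the robot, y to its left, z up, the work surface at z = 0. Lengths are in mm, angles in rad, forces in N, time in s.
With the tool pointing down it reaches from about 400 to 925 mm from the base axis. Payload 12.5 kg.
Tool frame: the origin (TCP) lies at the very end of the fingers, on their centre line; the grasp point (between the pads) lies 19 mm behind it; z points along the fingers, y is the direction in which the jaws open and shut (so a half turn about z gives the same grasp; the last joint's range is limited). The gripper opens to 95 mm and grips with 3 to 60 N. Pads are 20 mm wide; open, the fingers measure 119 mm over their backs; the gripper's body (75 mm by 180 mm) begins 59 mm behind the grasp point.
Start: joints at [1.108, 0.491, 1.559, -0, 1.092, -0.106], TCP at [218.283, 585.661, 214.661] pointing down, gripper open.
Joint ranges: [-3.1, 3.1], [-0.84, 2.19], [0.05, 2.79], [-1.13, 4.28], [0.06, 2.93], [-2.69, 2.69]. Speed limits (rad/s): [2.22, 2.22, 2.79, 3.14, 3.14, 3.14].

## Interface

Orientations are given as [roll, pitch, yaw] about the fixed x, y, z axes, in that order (R = Rz(yaw) Ry(pitch) Rx(roll)).
In Python, from cell import env gives the robot as it stands.
- The arm moves only by the shell command python3 -m pendant 'ROWS'. ROWS is JSON, a list that holds one entry, the list of rows, each a list of 5 numbers: the opening, from 0 (shut) to 1 (fully open), then the shift along the tool's x, y, z in m, then the turn about the tool's z in rad. A call has exactly 8 rows; each row is the pose to reach, as a shift and turn from the pose commanded when the call began, along the tool's axes at that moment; what a row does not reach only later rows make up. A row lasts 1/10 s, in which the tool goes at most 50 mm and 8.59 degrees, less where a joint would pass 70% of its speed; a pose out of reach is approached as far as the arm can. A call with a gripper value outside its range is refused whole. The fingers move at their own pace and stop on an object; the grip force is fixed at half the most. Time passes only in rows, so rows that repeat a pose let the fingers close, or fill a call up. It gives the time, the measured TCP pose, the force and the opening at its end, in the units of the state.
- env.state(): the state, without advancing time (a new reading comes with each control period).
- env.read_camera(name): name is "scene" or "side" or "wrist"; returns a dict with "image" (420x560x3 uint8, blue, green, red), "range_z" (420x560 float32, mm along the optical axis (not along the pixel's ray), 0 where there is no reading), "fx", "fy", "cx", "cy" (pixels), "rvec" (rotation vector, rad) and "tvec" (3), from world to camera coordinates, as OpenCV has them; the wrist camera has in their place "tool_from_camera" (4x4, takes a point from camera to tool coordinates, whose origin is the TCP and whose axes are the flange's). Camera axes: x right, y down, z forward; pixel columns grow to the right and rows downward; lengths in mm; the calibration is good to about 2 mm. A picture is of the moment at which its call begins: read the wrist's pose just before it.
- env.job_done(): hands the job in, once; it reports no verdict.
The state is a dict: "t": time; "joints": joint angles; "qvel": joint speeds; "tau": joint torques, N m; "eef_pos": TCP position; "tcp_rot": TCP orientation; "ft_force": force on the tool from outside, world axes, zero at the start; "moment": the same for the moment, N m; "opening": opening from 0.0 (shut) to 1.0 (fully open).
Only numpy, scipy, OpenCV 4.12 (cv2) and the standard library are available. Lean on these libraries where they do the work, as an engineer would, in place of code of your own. Each camera call takes 0.05 s, during which the arm holds its last target. There are 200 camera calls.

## Working session

There is one attempt and no reset: what is moved stays moved. The work goes in short steps, Python scripts to look and compute and a shell command to move; the robot and the scene stay as the last step left them, time stands still between calls to the robot, and variables do not carry over. Pictures are saved under pics/ and viewed, about 12 in all and at most 16, crops included, and the job is handed in when it is done.

```bash
ls; mkdir -p pics
cat > h.py <<'E'
import numpy as np, cv2, json
from scipy.spatial.transform import Rotation as Ro
from cell import env
def grab(name):
    s=env.state(); c=env.read_camera(name)
    K=np.array([[c['fx'],0,c['cx']],[0,c['fy'],c['cy']],[0,0,1.]])
    if name=='wrist':
        T=np.eye(4);T[:3,:3]=Ro.from_euler('xyz',s['tcp_rot']).as_matrix();T[:3,3]=s['eef_pos']
        W=T@np.array(c['tool_from_camera'])
    else:
        R=cv2.Rodrigues(np.array(c['rvec'],float))[0];W=np.eye(4);W[:3,:3]=R.T;W[:3,3]=-R.T@np.array(c['tvec'],float).ravel()
    return dict(img=c['image'],rz=c['range_z'],K=K,W=W,s=s)
def cloud(g):
    h,w=g['rz'].shape;u,v=np.meshgrid(np.arange(w),np.arange(h));z=g['rz']
    p=np.stack([(u-g['K'][0,2])/g['K'][0,0]*z,(v-g['K'][1,2])/g['K'][1,1]*z,z],-1)
    P=p@g['W'][:3,:3].T+g['W'][:3,3];P[z<=0]=np.nan;return P
def ray(g,u,v,zp):
    d=g['W'][:3,:3]@np.array([(u-g['K'][0,2])/g['K'][0,0],(v-g['K'][1,2])/g['K'][1,1],1]);o=g['W'][:3,3]
    return o+d*(zp-o[2])/d[2]
E
python3 - <<'E'
from h import *
for n in ['scene','side','wrist']:
    g=grab(n);cv2.imwrite(f'pics/{n}0.png',g['img']);print(n,g['W'][:3,3].round(),g['W'][:3,2].round(2))
    np.savez(f'{n}0.npz',img=g['img'],rz=g['rz'],K=g['K'],W=g['W'])
print({k:np.round(v,3).tolist() for k,v in env.state().items()})
E
```

```text
pics
scene [ 953. -420.  945.] [-0.36  0.42 -0.84]
side [509. 782. 889.] [ 0.05 -0.68 -0.73]
wrist [142. 614. 385.] [ 0.27 -0.1  -0.96]
{'t': 0.15, 'joints': [1.108, 0.491, 1.559, -0.0, 1.092, -0.106], 'qvel': [-0.001, -0.003, -0.003, -0.001, 0.001, -0.0], 'tau': [0.002, -61.289, -25.828, 0.069, 0.047, -0.0], 'eef_pos': [218.197, 585.479, 214.192], 'tcp_rot': [-3.141, -0.0, 2.785], 'ft_force': [0.294, 1.634, -0.114], 'moment': [0.01, -0.045, 0.01], 'opening': 1.002}
```

View pics/scene0.png

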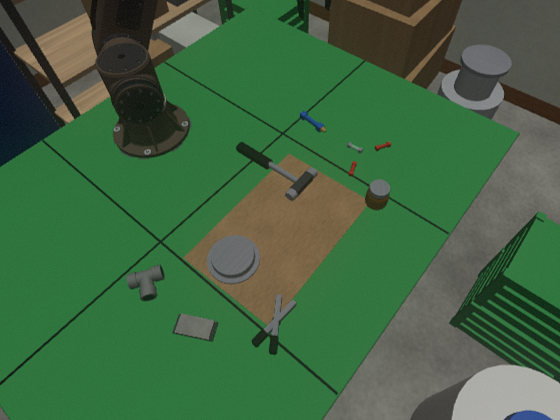

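View pics/side0.png

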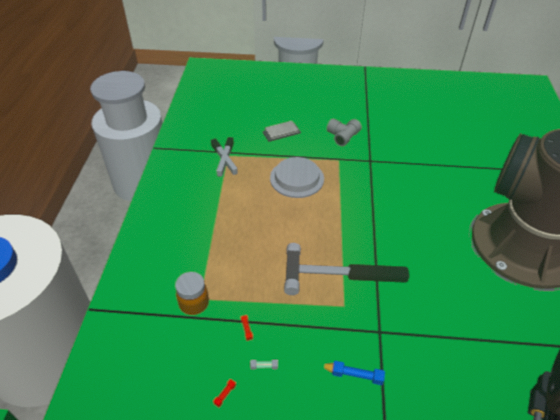

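The scene view shows the sheet with the lid at (233,258) and the hammer head at (301,184). Around it are the tee (147,280), pad (195,327), lance (313,121), clip (275,322) and jar (377,194). There are three fuse candidates: a clear one with steel caps at (355,147), and two red look-alikes at (383,146) and (352,168). The clear one fits the description. I'll measure everything and confirm that one in a crop.

```bash
cat > m.py <<'E'
from h import *
for n in ['scene','side']:
    g=dict(np.load(f'{n}0.npz'));P=cloud(g)
    m=((P[...,2]>5)&(P[...,2]<120)&(P[...,0]>250)&(P[...,0]<1000)&(abs(P[...,1])<600)).astype(np.uint8)
    k,L,st,ce=cv2.connectedComponentsWithStats(m)
    print(n)
    for i in range(1,k):
        if st[i,4]<25: continue
        q=P[L==i];(c,sz,a)=cv2.minAreaRect(q[:,:2].astype(np.float32))
        print(ce[i].round(),st[i,4],'rect',np.round(c),np.round(sz),round(a),'zmax',np.percentile(q[:,2],97).round(),'med',np.median(q,0).round(),'bgr',g['img'][L==i].mean(0).round())
    # sheet
    hsv=cv2.cvtColor(g['img'],cv2.COLOR_BGR2HSV)
    b=(hsv[...,0]>8)&(hsv[...,0]<22)&(hsv[...,1]>80)&(abs(P[...,2])<6)&(P[...,0]>250)
    k,L,st,ce=cv2.connectedComponentsWithStats(b.astype(np.uint8));i=1+st[1:,4].argmax()
    q=P[L==i];print('sheet',cv2.minAreaRect(q[:,:2].astype(np.float32)),np.median(q[:,2]))
a=np.load('scene0.npz')['img'];b=np.load('side0.npz')['img'];c=np.load('wrist0.npz')['img']
r=lambda x:cv2.resize(x,(400,300),interpolation=cv2.INTER_CUBIC)
cv2.imwrite('pics/crops.png',np.vstack([np.hstack([r(a[100:190,290:410]),r(b[305:410,200:340])]),np.hstack([r(a[255:345,120:240]),r(c)])]))
E
python3 m.py
```

```text
scene
[312. 122.] 183 rect [397. 354.] [ 27. 125.] 79 zmax 25.0 med [405. 350.  19.] bgr [91. 69. 39.]
[280. 171.] 1038 rect [427. 146.] [122. 271.] 81 zmax 33.0 med [483. 121.  25.] bgr [54. 63. 57.]
[355. 148.] 70 rect [573. 356.] [51. 22.] 4 zmax 17.0 med [576. 350.  12.] bgr [ 87. 104.  81.]
[383. 146.] 69 rect [638. 411.] [52. 14.] 60 zmax 16.0 med [639. 411.  12.] bgr [32. 51. 93.]
[353. 169.] 64 rect [617. 276.] [13. 49.] 21 zmax 17.0 med [618. 276.  13.] bgr [ 35.  51. 111.]
[378. 195.] 588 rect [735. 220.] [59. 60.] 66 zmax 73.0 med [739. 208.  62.] bgr [65. 77. 75.]
[233. 259.] 1966 rect [ 544. -171.] [138. 137.] 40 zmax 31.0 med [ 553. -177.   27.] bgr [104. 104. 102.]
[146. 282.] 815 rect [ 431. -363.] [85. 77.] 59 zmax 41.0 med [ 432. -365.   35.] bgr [73. 82. 72.]
[274. 325.] 788 rect [ 742. -231.] [ 61. 134.] 16 zmax 26.0 med [ 744. -244.   22.] bgr [71. 79. 69.]
[195. 327.] 807 rect [ 600. -359.] [101.  47.] 28 zmax 19.0 med [ 603. -359.   15.] bgr [ 92. 101.  96.]
sheet ((578.224853515625, -18.192245483398438), (298.1559753417969, 459.2186279296875), 1.68237066268920
[... 462 characters left out ...]
68 rect [418. 120.] [144. 270.] 89 zmax 33.0 med [434. 132.  27.] bgr [86. 96. 85.]
[192. 293.] 1132 rect [736. 213.] [66. 88.] 17 zmax 74.0 med [727. 239.  64.] bgr [ 94. 116. 123.]
[247. 327.] 165 rect [614. 276.] [16. 53.] 18 zmax 18.0 med [613. 278.  14.] bgr [ 23.  60. 170.]
[264. 364.] 210 rect [571. 352.] [49. 15.] 4 zmax 17.0 med [571. 353.  13.] bgr [146. 167. 129.]
[356. 372.] 653 rect [402. 349.] [ 33. 110.] 83 zmax 25.0 med [401. 357.  20.] bgr [168. 104.  30.]
[224. 393.] 225 rect [636. 412.] [51. 19.] 67 zmax 17.0 med [636. 414.  13.] bgr [ 19.  47. 171.]
sheet ((578.2171020507812, -21.968109130859375), (296.4288024902344, 462.088623046875), 1.7959027290344238) 2.68578363508027
```

View pics/crops.png

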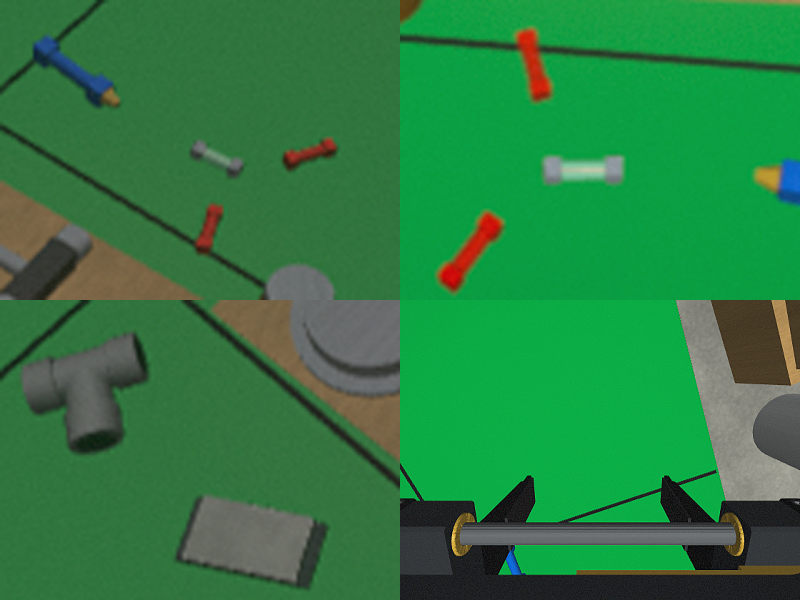

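The crop confirms the target: the clear fuse with steel caps is at scene (355,148), world about (572,354), and the other two are plainly red. The sheet origin comes out at about (538,-21) with yaw 0.03, and the lid centre fits it to about 1 mm. Next are finer poses for the lance, tee and pad, plus a move-delta helper.

```bash
cat >> h.py <<'E'
def delta(x,y,z,ax):
    """tool-frame shift (m) and turn (rad) so TCP is at x,y,z with tool x axis along ax (deg, mod 180)"""
    s=env.state();p=np.array(s['eef_pos']);R=Ro.from_euler('xyz',s['tcp_rot']).as_matrix()
    yaw=np.arctan2(R[1,0],R[0,0]);d=(np.radians(ax)-yaw+np.pi/2)%np.pi-np.pi/2
    Ry=Ro.from_euler('xyz',[np.pi,0,yaw]).as_matrix()
    print('p',p.round(1),'yaw',np.degrees(yaw).round(1),'t',round(s['t'],2),'-> shift',(Ry.T@(np.array([x,y,z])-p)/1000).round(4),'turn',round(-d,4),'alt',round(-d+np.pi,3),round(-d-np.pi,3))
E
python3 - <<'E'
from h import *
for n in ['scene','side']:
    g=dict(np.load(f'{n}0.npz'));P=cloud(g);hsv=cv2.cvtColor(g['img'],cv2.COLOR_BGR2HSV)
    b=(hsv[...,0]>95)&(hsv[...,0]<130)&(hsv[...,1]>130)&(P[...,0]>300)&(P[...,0]<500)&(P[...,1]>250)&(P[...,1]<450)
    v,u=np.where(b);q=np.array([ray(g,a,c,13)[:2] for a,c in zip(u,v)])
    print(n,'lance blue',cv2.minAreaRect(q.astype(np.float32)),len(u))
g=dict(np.load('scene0.npz'))
for u,v in [(130.5,280.5),(162,271.5),(148.5,297)]: print('tee',ray(g,u,v,20).round())
delta(402,350,200,-9)
E
```

```text
scene lance blue ((393.6239013671875, 357.7696228027344), (31.247230529785156, 99.46058654785156), 83.3430404663086) 136
side lance blue ((394.7144775390625, 353.90728759765625), (30.38047218322754, 94.05134582519531), 83.80230712890625) 552
tee [ 391. -383.   20.]
tee [ 434. -316.   20.]
tee [ 461. -382.   20.]
p [218.2 585.5 214.2] yaw 159.6 t 0.15 -> shift [-0.2545 -0.1565  0.0142] turn -0.1997 alt 2.942 -3.341
```

```bash
python3 -m pendant '[[[1,-0.04,-0.025,0.01,-0.05],[1,-0.085,-0.05,0.02,-0.1],[1,-0.13,-0.08,0.03,-0.15],[1,-0.17,-0.105,0.04,-0.2],[1,-0.215,-0.13,0.05,-0.22],[1,-0.252,-0.155,0.06,-0.23],[1,-0.252,-0.155,0.06,-0.23],[1,-0.252,-0.155,0.06,-0.23]]]'
cat > look.py <<'E'
import sys
from h import *
# usage: look.py tag x y r zmin ax z  : wrist cloud around x,y
tag=sys.argv[1];x,y,r,zm=map(float,sys.argv[2:6])
g=grab('wrist');P=cloud(g);hsv=cv2.cvtColor(g['img'],cv2.COLOR_BGR2HSV)
m=(np.hypot(P[...,0]-x,P[...,1]-y)<r)&(P[...,2]<60)&(P[...,2]>zm)
k,L,st,ce=cv2.connectedComponentsWithStats(m.astype(np.uint8))
vis=g['img'].copy()
for i in range(1,k):
    if st[i,4]<150: continue
    q=P[L==i];c,sz,a=cv2.minAreaRect(q[:,:2].astype(np.float32))
    print(ce[i].round(),st[i,4],'c',np.round(c,1),'sz',np.round(sz),'a',round(a,1),'z50,97',np.percentile(q[:,2],[50,97]).round(1),'med',np.median(q,0).round(1))
    vis[L==i]=vis[L==i]//2+np.array([0,0,120],np.uint8)
cv2.imwrite(f'pics/{tag}.png',np.hstack([g['img'],vis])[:, :] if 0 else vis)
np.savez(f'{tag}.npz',img=g['img'],rz=g['rz'],K=g['K'],W=g['W'])
E
python3 look.py w1 401 354 90 5
```

```text
t: 0.95
eef_pos: [400.9, 351.5, 154.4]
tcp_rot: [-3.141, -0.001, 3.012]
ft_force: [0.3, -1.0, -0.2]
opening: 1.001
[280. 195.] 2222 c [403.6 354.3] sz [ 21. 110.] a 82.8 z50,97 [19.7 23.2] med [396.5 354.9  19.7]
```

View pics/w1.png

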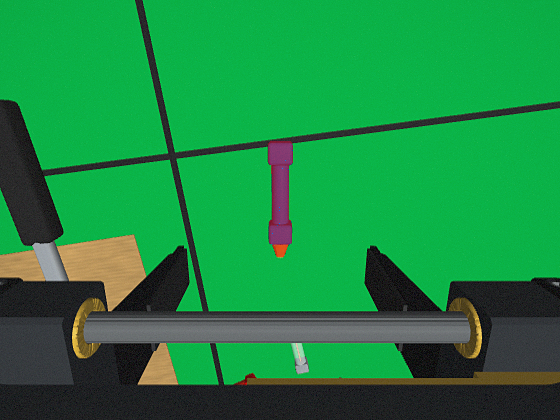

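The wrist view shows the lance at (280,195) with its nozzle towards +x. It measures 110 x 21 mm, centred at (403.5,354.3) with axis -7.2°, which matches the given size. Now I grasp it.

```bash
python3 -c "
from h import *
delta(402.5,354.3,5,-7.2)"
```

```text
p [400.3 352.4 154.7] yaw 172.7 t 1.0 -> shift [-0.0019  0.0021  0.1497] turn -0.0024 alt 3.139 -3.144
```

```bash
python3 -m pendant '[[[1,-0.001,0.001,0.04,0],[1,-0.002,0.002,0.08,0],[1,-0.002,0.002,0.115,0],[1,-0.002,0.002,0.135,0],[1,-0.002,0.002,0.146,0],[1,-0.002,0.002,0.150,0],[1,-0.002,0.002,0.150,0],[0,-0.002,0.002,0.150,0]]]'
python3 -m pendant '[[[0,0,0,0,0],[0,0,0,0,0],[0,0,0,0,0],[0,0,0,0,0],[0,0,0,0,0],[0,0,-0.02,0,0],[0,0,-0.05,0,0],[0,0,-0.08,0,0]]]'
```

```text
t: 1.8
eef_pos: [402.8, 354.7, 5.7]
tcp_rot: [3.14, 0.001, 3.015]
ft_force: [0.2, -0.5, 0.0]
opening: 0.958
t: 2.6
eef_pos: [392.2, 274.2, 4.7]
tcp_rot: [3.141, 0.0, 3.016]
ft_force: [0.2, -0.2, -0.8]
opening: 0.296
```

I put the lift on the y column by mistake, so the hand slid 80 mm sideways at bench height, well clear of the hammer (y≈130). I'll finish closing and see whether the lance is in the grip.

```bash
python3 -m pendant '[[[0,0,0,0,0],[0,0,0,0,0],[0,0,0,0,0],[0,0,0,0,0],[0,0,0,0,0],[0,0,0,0,0],[0,0,0,0,0],[0,0,0,0,0]]]'; python3 look.py w2 395 275 90 5
```

```text
t: 3.4
eef_pos: [392.5, 275.0, 4.7]
tcp_rot: [3.141, 0.0, 3.015]
ft_force: [0.7, 2.6, 2.1]
opening: 0.162
[276. 243.] 7229 c [375.8 276.8] sz [34. 76.] a 85.2 z50,97 [20.3 54.3] med [379.3 277.7  20.3]
[276. 351.] 501 c [424.1 270.8] sz [19. 48.] a 83.8 z50,97 [19.2 23.2] med [435.1 269.2  19.2]
```

View pics/w2.png

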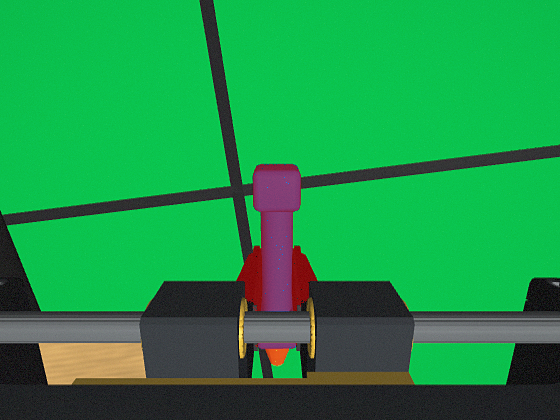

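The slip did no harm: the lance is gripped at its middle (opening 15.4 mm, ends at x≈338 and 448, TCP 392). Next I lift it and carry it to the sheet.

```bash
python3 -m pendant '[[[0,0,0,-0.03,0],[0,0,0,-0.07,0],[0,0,0,-0.12,0],[0,0,0,-0.12,0],[0,0,0,-0.12,0],[0,0,0,-0.12,0],[0,0,0,-0.12,0],[0,0,0,-0.12,0]]]'; python3 -c "
from h import *
delta(668,-17,125,1.7)
for p in [(598,-359,28),(572,354,4),(431,-363,30)]: delta(p[0],p[1],125,p[2])"
```

```text
t: 4.25
eef_pos: [392.0, 274.5, 123.5]
tcp_rot: [-3.14, -0.002, 3.015]
ft_force: [0.6, -0.4, -0.5]
opening: 0.163
p [392.  274.5 123.5] yaw 172.7 t 4.25 -> shift [-0.3107 -0.2543 -0.0015] turn -0.1565 alt 2.985 -3.298
p [392.  274.5 123.5] yaw 172.7 t 4.25 -> shift [-0.2845 -0.6024 -0.0015] turn -0.6155 alt 2.526 -3.757
p [392.  274.5 123.5] yaw 172.7 t 4.25 -> shift [-0.1685  0.1016 -0.0015] turn -0.1967 alt 2.945 -3.338
p [392.  274.5 123.5] yaw 172.7 t 4.25 -> shift [-0.1193 -0.6275 -0.0015] turn -0.6504 alt 2.491 -3.792
```

```bash
python3 -m pendant '[[[0,-0.03,-0.025,0,-0.02],[0,-0.065,-0.053,0,-0.04],[0,-0.1,-0.082,0,-0.06],[0,-0.135,-0.11,0,-0.08],[0,-0.17,-0.139,0,-0.1],[0,-0.205,-0.168,0,-0.12],[0,-0.24,-0.196,0,-0.14],[0,-0.275,-0.225,0,-0.157]]]'
python3 -m pendant '[[[0,-0.02,-0.016,0,0],[0,-0.036,-0.029,0,0],[0,-0.036,-0.029,0.04,0],[0,-0.036,-0.029,0.08,0],[0,-0.036,-0.029,0.1,0],[0,-0.036,-0.029,0.1,0],[0,-0.036,-0.029,0.1,0],[0,-0.036,-0.029,0.1,0]]]'
python3 look.py w3 668 -17 90 5; python3 -c "
from h import *
delta(668,-17,6,1.7)"
```

```text
t: 5.05
eef_pos: [637.5, 15.2, 123.6]
tcp_rot: [3.141, -0.002, -3.111]
ft_force: [1.3, 0.7, 0.6]
opening: 0.156
t: 5.85
eef_pos: [674.3, -11.1, 25.9]
tcp_rot: [-3.141, 0.002, -3.111]
ft_force: [0.9, 0.3, 0.1]
opening: 0.159
[276. 236.] 6321 c [657.4 -11.8] sz [76. 33.] a 3.7 z50,97 [40.6 55.8] med [655.5 -11.9  40.6]
[277. 351.] 497 c [719.6 -10.1] sz [20. 19.] a 0.0 z50,97 [40.6 44.3] med [717.   -9.8  40.6]
p [674.3 -11.1  26.1] yaw -178.3 t 5.9 -> shift [ 0.0065 -0.0057  0.0201] turn 0.0006 alt 3.142 -3.141
```

```bash
python3 -m pendant '[[[0,0.003,-0.003,0.005,0],[0,0.0065,-0.0057,0.01,0],[0,0.0065,-0.0057,0.015,0],[0,0.0065,-0.0057,0.02,0],[0,0.0065,-0.0057,0.02,0],[0,0.0065,-0.0057,0.02,0],[0.5,0.0065,-0.0057,0.02,0],[0.5,0.0065,-0.0057,0.02,0]]]'
python3 -m pendant '[[[0.5,0,0,0,0],[0.5,0,0,0,0],[0.5,0,0,-0.01,0],[1,0,0,-0.03,0],[1,0,0,-0.07,0],[1,0,0,-0.12,0],[1,0,0,-0.16,0],[1,0,0,-0.16,0]]]'
python3 look.py w4 660 -17 90 5;python3 -c "
from h import *
delta(598,-359,125,28)"
```

```text
t: 6.7
eef_pos: [667.3, -16.9, 4.6]
tcp_rot: [3.142, 0.0, -3.111]
ft_force: [0.2, -0.2, -0.2]
opening: 0.275
t: 7.5
eef_pos: [669.4, -17.2, 171.6]
tcp_rot: [-3.14, 0.01, -3.111]
ft_force: [0.3, -0.1, 0.5]
opening: 0.865
[277. 185.] 2060 c [667.8 -17. ] sz [110.  22.] a 1.5 z50,97 [19.6 23.3] med [661.3 -17.1  19.6]
p [668.3 -17.1 168.4] yaw -178.3 t 7.55 -> shift [ 0.0806 -0.3397  0.0434] turn -0.4584 alt 2.683 -3.6
```

The lance is placed at (668,-17) with axis 1.5°. The pad is next.

```bash
python3 -m pendant '[[[1,0.01,-0.042,0,-0.06],[1,0.02,-0.084,0,-0.12],[1,0.03,-0.127,0,-0.18],[1,0.04,-0.17,0,-0.24],[1,0.05,-0.212,0,-0.3],[1,0.06,-0.254,0,-0.36],[1,0.07,-0.297,0,-0.42],[1,0.08,-0.338,0,-0.458]]]'
python3 -m pendant '[[[1,0,0,0.01,0],[1,0,0,0.02,0],[1,0,0,0.02,0],[1,0,0,0.02,0],[1,0,0,0.02,0],[1,0,0,0.02,0],[1,0,0,0.02,0],[1,0,0,0.02,0]]]'
python3 look.py w5 598 -359 100 7;python3 -c "
from h import *
delta(598,-359,5,28)"
```

```text
t: 8.35
eef_pos: [597.3, -357.7, 163.5]
tcp_rot: [3.141, -0.003, -2.658]
ft_force: [0.4, -1.5, -0.3]
opening: 0.998
t: 9.15
eef_pos: [598.5, -355.8, 144.9]
tcp_rot: [-3.14, -0.002, -2.656]
ft_force: [0.6, 0.4, 0.4]
opening: 1.002
[273. 197.] 4805 c [ 598.8 -359.6] sz [93. 46.] a 28.1 z50,97 [16.4 17.7] med [ 595.4 -360.9   16.4]
p [ 598.5 -355.9  144.8] yaw -152.2 t 9.2 -> shift [ 0.0019 -0.0025  0.1398] turn -0.0035 alt 3.138 -3.145
```

View pics/w5.png

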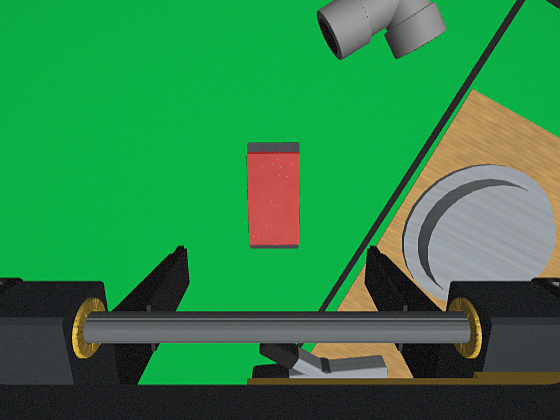

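The pad is at (273,197) in the wrist view. The highlighted patch is the 84 mm friction block plus the far lip of the backing, so the true centre is about (595.5,-361) with axis 28°. The tee and lid also show at upper right and right. Now I grasp the pad.

```bash
python3 -m pendant '[[[1,0.002,-0.001,0.04,0],[1,0.004,-0.002,0.08,0],[1,0.005,-0.003,0.115,0],[1,0.005,-0.003,0.132,0],[1,0.005,-0.003,0.14,0],[1,0.005,-0.003,0.14,0],[0,0.005,-0.003,0.14,0],[0,0.005,-0.003,0.14,0]]]'
python3 -m pendant '[[[0,0,0,0,0],[0,0,0,0,0],[0,0,0,0,0],[0,0,0,0,0],[0,0,0,0,0],[0,0,0,0,0],[0,0,0,0,0],[0,0,0,0,0]]]'
```

```text
t: 10.0
eef_pos: [596.5, -360.8, 6.3]
tcp_rot: [-3.137, -0.004, -2.659]
ft_force: [-0.5, 0.3, 0.1]
opening: 0.883
t: 10.8
eef_pos: [595.8, -360.5, 4.6]
tcp_rot: [-3.139, -0.005, -2.659]
ft_force: [0.5, -0.7, 0.0]
opening: 0.482
```

```bash
python3 -m pendant '[[[0,0,0,0,0],[0,0,0,0,0],[0,0,0,-0.02,0],[0,0,0,-0.05,0],[0,0,0,-0.08,0],[0,0,0,-0.1,0],[0,0,0,-0.1,0],[0,0,0,-0.1,0]]]'
python3 -c "
from h import *
delta(542.3,-171,45,28)"
```

```text
t: 11.6
eef_pos: [595.7, -359.6, 103.6]
tcp_rot: [-3.14, -0.006, -2.659]
ft_force: [-0.6, -0.3, -3.6]
opening: 0.481
p [ 595.7 -359.6  103.6] yaw -152.3 t 11.6 -> shift [-0.0403  0.1919  0.0586] turn -0.0059 alt 3.136 -3.147
```

```bash
python3 -m pendant '[[[0,-0.006,0.03,0,0],[0,-0.013,0.064,0,0],[0,-0.02,0.098,0,0],[0,-0.027,0.132,0,0],[0,-0.034,0.166,0,0],[0,-0.039,0.188,0,0],[0,-0.04,0.192,0,0],[0,-0.04,0.192,0,0]]]'
python3 - <<'E'
from h import *
for n in ['w5','scene0','side0']:
    g=dict(np.load(n+'.npz'));P=cloud(g)
    m=(np.hypot(P[...,0]-542,P[...,1]+171)<85)&(abs(P[...,2]-28)<6)
    q=P[m][:,:2].astype(np.float32);h=cv2.convexHull(q);print(n,len(q),cv2.minEnclosingCircle(h),np.median(P[m][:,2]))
delta(542.3,-171,45,28)
E
python3 look.py w6 542 -171 90 95
```

```text
t: 12.4
eef_pos: [542.1, -170.9, 102.9]
tcp_rot: [-3.14, -0.006, -2.658]
ft_force: [-0.9, 0.0, -3.0]
opening: 0.48
w5 10755 ((542.158935546875, -171.455322265625), 57.02206802368164) 28.373455899228645
scene0 1352 ((544.2069702148438, -170.7816162109375), 56.86933898925781) 27.98906010815722
side0 1112 ((539.8516235351562, -170.66128540039062), 58.81769943237305) 29.322694721616813
p [ 542.1 -170.9  102.9] yaw -152.3 t 12.4 -> shift [-0.0001 -0.0002  0.0579] turn -0.0048 alt 3.137 -3.146
```

Run:
```python
from h import *
g=dict(np.load('w6.npz'));P=cloud(g)
R=g['W'];
m=(P[...,2]>100)&(P[...,2]<130)&(np.hypot(P[...,0]-542,P[...,1]+171)<100)
q=P[m]
ax=np.array([np.cos(np.radians(27.7)),np.sin(np.radians(27.7))])
v=np.where(m);print(len(q),np.percentile(q[:,2],[5,50,95]))
s=(q[:,:2]-env.state()['eef_pos'][:2])@ax;print(np.percentile(s,[0.5,5,50,95,99.5]))
```

```text
13821 [104.46065851 114.57616121 117.22193509]
[-47.46658497 -44.59925399 -13.25381781  19.55925984  43.8050098 ]
```

View pics/w6.png

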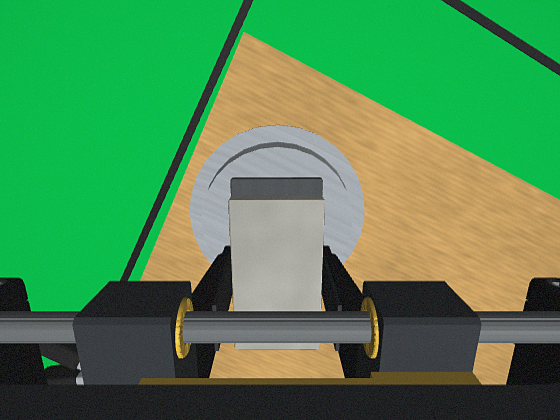

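The pad sits level and centred in the grip over the lid (near end at -47.5 mm against -50 ideal). I lower it and release.

```bash
python3 -m pendant '[[[0,0,0,0.02,0],[0,0,0,0.04,0],[0,0,0,0.055,0],[0,0,0,0.062,0],[0,0,0,0.067,0],[0,0,0,0.07,0],[0,0,0,0.07,0],[0,0,0,0.07,0]]]'
python3 -m pendant '[[[0.6,0,0,0,0],[0.6,0,0,0,0],[0.6,0,0,0,0],[0.6,0,0,-0.01,0],[0.8,0,0,-0.04,0],[1,0,0,-0.08,0],[1,0,0,-0.11,0],[1,0,0,-0.11,0]]]'
python3 look.py w7 542 -171 90 35
python3 - <<'E'
from h import *
delta(572,354,145,4)
E
```

```text
t: 13.25
eef_pos: [542.4, -171.8, 34.4]
tcp_rot: [-3.138, -0.005, -2.659]
ft_force: [-0.6, -0.9, -3.1]
opening: 0.483
t: 14.05
eef_pos: [544.1, -171.7, 148.6]
tcp_rot: [-3.133, -0.001, -2.659]
ft_force: [0.3, 1.0, 0.4]
opening: 0.883
[279. 208.] 5513 c [ 546.8 -169.7] sz [93. 46.] a 27.9 z50,97 [44.4 45.6] med [ 541.6 -172.    44.4]
p [ 543.3 -171.4  146.4] yaw -152.3 t 14.1 -> shift [-0.2694  0.452   0.0014] turn 0.4131 alt 3.555 -2.729
```

The pad lies flat on the lid (top z 44.4) at about (543,-172), axis 28°. The fuse is next.

```bash
python3 -m pendant '[[[1,-0.02,0.035,0,0.03],[1,-0.043,0.073,0,0.07],[1,-0.066,0.111,0,0.11],[1,-0.089,0.149,0,0.15],[1,-0.112,0.187,0,0.19],[1,-0.135,0.225,0,0.23],[1,-0.158,0.263,0,0.27],[1,-0.18,0.3,0,0.3]]]'
python3 -m pendant '[[[1,-0.022,0.038,0,0.03],[1,-0.044,0.076,0,0.06],[1,-0.066,0.114,0,0.09],[1,-0.085,0.142,0,0.11],[1,-0.089,0.152,0.005,0.113],[1,-0.089,0.152,0.005,0.113],[1,-0.089,0.152,0.005,0.113],[1,-0.089,0.152,0.005,0.113]]]'
python3 look.py w8 572 354 40 3
python3 - <<'E'
from h import *
delta(572,354,4,4)
E
```

```text
t: 14.9
eef_pos: [562.0, 180.0, 141.4]
tcp_rot: [-3.138, -0.006, -2.96]
ft_force: [-0.0, -0.2, 0.5]
opening: 0.999
t: 15.7
eef_pos: [622.4, 342.4, 136.3]
tcp_rot: [-3.137, -0.004, -3.073]
ft_force: [0.3, -0.2, -0.2]
opening: 1.0
[293. 146.] 938 c [572.  351.8] sz [51. 14.] a 5.1 z50,97 [13.3 15.2] med [571.2 351.6  13.3]
p [622.5 342.5 136.6] yaw -176.1 t 15.75 -> shift [0.0496 0.015  0.1326] turn -0.001 alt 3.141 -3.143
```

View pics/w8.png

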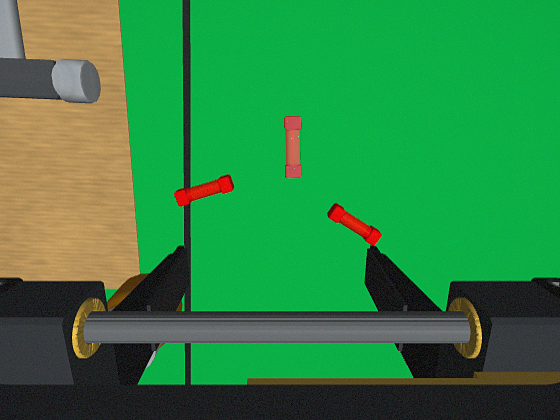

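The fuse is highlighted at (293,146) in the wrist view, world (572,351.8), axis 5.1°, size 51 x 14 mm as given. The red look-alikes at (204,189) and (354,224) are clear of the jaws. Grasp with the jaws part-closed.

```bash
python3 -m pendant '[[[0.45,0.03,0.008,0,-0.01],[0.45,0.05,0.013,0.02,-0.02],[0.45,0.05,0.013,0.06,-0.02],[0.45,0.05,0.013,0.1,-0.02],[0.45,0.05,0.013,0.12,-0.02],[0.45,0.05,0.013,0.13,-0.02],[0.45,0.05,0.013,0.132,-0.02],[0.45,0.05,0.013,0.132,-0.02]]]'
python3 -m pendant '[[[0,0,0,0,0],[0,0,0,0,0],[0,0,0,0,0],[0,0,0,0,0],[0,0,0,0,0],[0,0,0,0,0],[0,0,0,0,0],[0,0,0,0,0]]]'
python3 -m pendant '[[[0,0,0,-0.02,0],[0,0,0,-0.05,0],[0,0,0,-0.09,0],[0,0,0,-0.13,0],[0,0,0,-0.13,0],[0,0,0,-0.13,0],[0,0,0,-0.13,0],[0,0,0,-0.13,0]]]'
python3 - <<'E'
from h import *
delta(542.8,-171.8,135,28)
E
```

```text
t: 16.55
eef_pos: [571.9, 352.5, 5.4]
tcp_rot: [-3.138, -0.003, -3.052]
ft_force: [-0.5, -0.0, 0.2]
opening: 0.457
t: 17.35
eef_pos: [571.4, 352.7, 4.7]
tcp_rot: [-3.137, -0.003, -3.052]
ft_force: [-1.1, -0.3, 4.6]
opening: 0.116
t: 18.15
eef_pos: [571.2, 352.9, 132.7]
tcp_rot: [-3.136, -0.006, -3.052]
ft_force: [0.2, -0.1, 0.5]
opening: 0.117
p [571.2 352.9 132.7] yaw -174.9 t 18.15 -> shift [ 0.0753 -0.52   -0.0023] turn -0.3989 alt 2.743 -3.541
```

```bash
python3 -m pendant '[[[0,0.004,-0.025,0,0],[0,0.009,-0.06,0,0],[0,0.014,-0.1,0,0],[0,0.02,-0.14,0,0],[0,0.026,-0.18,0,0],[0,0.031,-0.22,0,0],[0,0.037,-0.26,0,0],[0,0.043,-0.3,0,0]]]'
python3 -m pendant '[[[0,0.006,-0.04,0,-0.07],[0,0.012,-0.08,0,-0.14],[0,0.018,-0.12,0,-0.21],[0,0.024,-0.16,0,-0.28],[0,0.029,-0.2,0,-0.35],[0,0.032,-0.22,0,-0.4],[0,0.032,-0.22,0.03,-0.4],[0,0.032,-0.22,0.05,-0.4]]]'
python3 -m pendant '[[[0,0,0,0,0],[0,0,0,0,0],[0,0,0,0,0],[0,0,0,0,0],[0,0,0,0,0],[0,0,0,0,0],[0,0,0,0,0],[0,0,0,0,0]]]'
python3 look.py w9 542 -171 80 55
python3 - <<'E'
from h import *
delta(542.8,-171.8,49,28)
E
```

```text
t: 18.95
eef_pos: [555.2, 49.0, 134.9]
tcp_rot: [-3.137, -0.005, -3.052]
ft_force: [0.3, 0.6, -0.1]
opening: 0.115
t: 19.75
eef_pos: [542.8, -172.4, 84.9]
tcp_rot: [-3.14, -0.006, -2.653]
ft_force: [-0.3, -0.6, 0.5]
opening: 0.119
t: 20.55
eef_pos: [543.6, -171.6, 87.0]
tcp_rot: [-3.139, -0.005, -2.652]
ft_force: [-0.4, -1.0, -1.0]
opening: 0.116
p [ 543.5 -171.6   87. ] yaw -151.9 t 20.6 -> shift [0.0007 0.0002 0.038 ] turn 0.0012 alt 3.143 -3.14
```

View pics/w9.png

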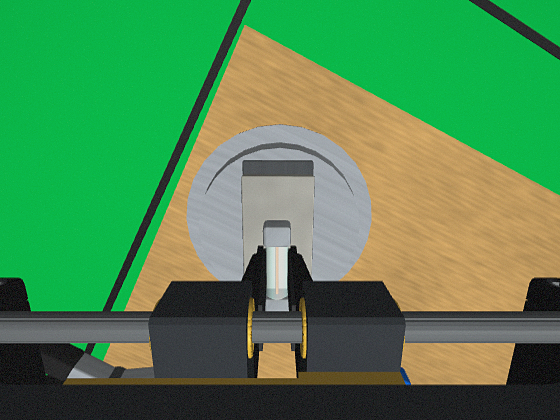

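The fuse is in the grip, aligned with the pad and centred across it (277 against 278 px). I lower and release.

```bash
python3 -m pendant '[[[0,0.0007,0,0.012,0],[0,0.0007,0,0.022,0],[0,0.0007,0,0.03,0],[0,0.0007,0,0.034,0],[0,0.0007,0,0.0365,0],[0,0.0007,0,0.038,0],[0,0.0007,0,0.038,0],[0,0.0007,0,0.038,0]]]'
python3 -m pendant '[[[0.4,0,0,0,0],[0.4,0,0,0,0],[0.4,0,0,0,0],[0.4,0,0,-0.01,0],[0.6,0,0,-0.04,0],[1,0,0,-0.08,0],[1,0,0,-0.1,0],[1,0,0,-0.1,0]]]'
python3 look.py w10 542 -171 90 51;python3 look.py w10 542 -171 90 38
python3 - <<'E'
from h import *
delta(431,-363,150,-60)
E
```

```text
t: 21.4
eef_pos: [542.9, -172.2, 49.1]
tcp_rot: [-3.139, -0.005, -2.652]
ft_force: [-1.3, -0.0, -0.0]
opening: 0.118
t: 22.2
eef_pos: [544.3, -172.1, 152.5]
tcp_rot: [-3.135, -0.002, -2.652]
ft_force: [0.5, 0.3, -0.1]
opening: 0.68
[278. 211.] 994 c [ 543.1 -172.1] sz [51. 14.] a 27.8 z50,97 [57.2 59.1] med [ 542.3 -172.8   57.2]
[278. 208.] 5355 c [ 544.4 -170.9] sz [84. 46.] a 27.8 z50,97 [44.6 58.5] med [ 541.  -172.3   44.6]
p [ 543.  -171.6  149.2] yaw -151.9 t 22.3 -> shift [ 0.1889 -0.1162 -0.0008] turn 1.537 alt 4.679 -1.605
```

View pics/w10.png

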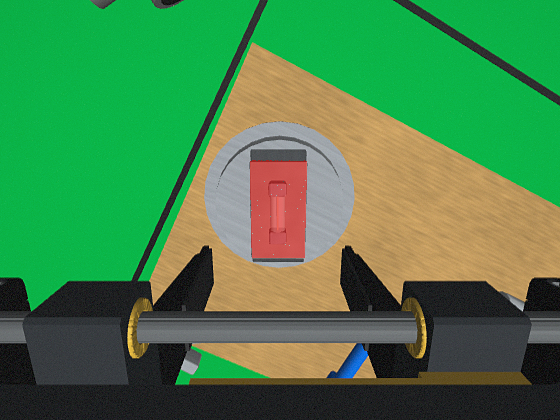

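The fuse lies on the pad: fuse (543,-172), pad (544,-171), lid (542,-171), axes both 27.8°. Now the tee: scene rays put its centre near (412,-350) with the branch at about -33°.

Run:
```python
from h import *
delta(450,-374,150,-33)
```

```text
p [ 543.  -171.6  149.2] yaw -151.9 t 22.3 -> shift [ 0.1773 -0.1348 -0.0008] turn 1.0658 alt 4.207 -2.076
```

```bash
python3 -m pendant '[[[1,0.023,-0.017,0,0.13],[1,0.047,-0.036,0,0.27],[1,0.073,-0.056,0,0.41],[1,0.1,-0.076,0,0.55],[1,0.127,-0.096,0,0.69],[1,0.15,-0.115,0,0.83],[1,0.17,-0.13,0,0.97],[1,0.177,-0.135,0,1.066]]]'
python3 -m pendant '[[[1,0,0,0,0],[1,0,0,0,0],[1,0,0,0,0],[1,0,0,0,0],[1,0,0,0,0],[1,0,0,0,0],[1,0,0,0,0],[1,0,0,0,0]]]'
python3 look.py w11 425 -355 80 7
python3 - <<'E'
from h import *
delta(450,-374,4,-33)
E
```

```text
t: 23.1
eef_pos: [449.0, -375.7, 148.6]
tcp_rot: [-3.136, -0.003, 2.558]
ft_force: [-0.2, 0.5, -0.1]
opening: 0.996
t: 23.9
eef_pos: [450.5, -374.0, 150.2]
tcp_rot: [-3.136, -0.0, 2.566]
ft_force: [0.3, 0.3, -0.0]
opening: 1.001
[273. 167.] 6581 c [ 428. -363.] sz [84. 78.] a 58.6 z50,97 [36.3 40.5] med [ 420.  -362.4   36.3]
p [ 450.5 -374.1  150.2] yaw 147.0 t 23.95 -> shift [ 0.0004 -0.0002  0.1462] turn -0.0001 alt 3.141 -3.142
```

View pics/w11.png

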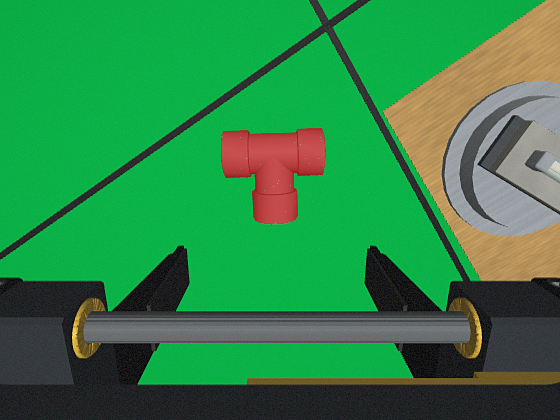

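The tee is seen whole at (273,167): 84 x 78 mm, centre (411.8,-353.1), branch at -31.4°. The branch socket grip point is (450.2,-376.5).

Run:
```python
from h import *
delta(450.2,-376.5,3.5,-31.4)
```

```text
p [ 450.5 -374.1  150.2] yaw 147.0 t 23.95 -> shift [-0.0011 -0.0022  0.1467] turn -0.028 alt 3.114 -3.17
```

```bash
python3 -m pendant '[[[1,-0.001,-0.002,0.02,-0.028],[1,-0.001,-0.002,0.06,-0.028],[1,-0.001,-0.002,0.1,-0.028],[1,-0.001,-0.002,0.125,-0.028],[1,-0.001,-0.002,0.14,-0.028],[1,-0.001,-0.002,0.146,-0.028],[1,-0.001,-0.002,0.1465,-0.028],[0,-0.001,-0.002,0.1465,-0.028]]]'
python3 -m pendant '[[[0,0,0,0,0],[0,0,0,0,0],[0,0,0,0,0],[0,0,0,0,0],[0,0,0,0,0],[0,0,0,0,0],[0,0,0,0,0],[0,0,0,0,0]]]'
python3 -m pendant '[[[0,0,0,0,0],[0,0,0,-0.02,0],[0,0,0,-0.05,0],[0,0,0,-0.09,0],[0,0,0,-0.12,0],[0,0,0,-0.12,0],[0,0,0,-0.12,0],[0,0,0,-0.12,0]]]'
python3 - <<'E'
from h import *
delta(538+45,-21+1.3,124,1.7)
E
python3 look.py w12 425 -355 90 102
```

```text
t: 24.75
eef_pos: [450.2, -377.4, 4.7]
tcp_rot: [-3.135, 0.001, 2.593]
ft_force: [-0.6, 0.4, 0.5]
opening: 0.962
t: 25.55
eef_pos: [449.7, -376.9, 3.7]
tcp_rot: [-3.136, -0.001, 2.593]
ft_force: [0.7, 1.2, 0.1]
opening: 0.412
t: 26.35
eef_pos: [449.6, -376.0, 122.4]
tcp_rot: [-3.136, -0.002, 2.593]
ft_force: [-1.2, 0.2, -0.8]
opening: 0.415
p [ 449.6 -376.   122.4] yaw 148.6 t 26.35 -> shift [ 0.0718  0.3736 -0.0016] turn -0.5779 alt 2.564 -3.719
```

```bash
python3 -m pendant '[[[0,0.005,0.026,0,0],[0,0.012,0.062,0,0],[0,0.019,0.1,0,0],[0,0.026,0.138,0,0],[0,0.034,0.176,0,0],[0,0.041,0.214,0,0],[0,0.048,0.252,0,0],[0,0.055,0.286,0,0]]]'
python3 -m pendant '[[[0,0.003,0.015,0,-0.1],[0,0.006,0.03,0,-0.2],[0,0.009,0.047,0,-0.3],[0,0.013,0.066,0,-0.4],[0,0.017,0.087,0,-0.5],[0,0.017,0.087,0.03,-0.578],[0,0.017,0.087,0.06,-0.578],[0,0.017,0.087,0.06,-0.578]]]'
python3 -m pendant '[[[0,0,0,0.01,0],[0,0,0,0.02,0],[0,0,0,0.02,0],[0,0,0,0.02,0],[0,0,0,0.02,0],[0,0,0,0.02,0],[0,0,0,0.02,0],[0,0,0,0.02,0]]]'
sed -i 's/P\[...,2\]<60)/P[...,2]<100)/' look.py; python3 look.py w12 545 -20 70 35
python3 - <<'E'
from h import *
delta(538+45,-21+1.3,4.7,1.7)
E
```

```text
t: 27.2
eef_pos: [552.3, -101.8, 120.8]
tcp_rot: [-3.135, -0.002, 2.594]
ft_force: [0.5, 0.4, -0.9]
opening: 0.413
t: 28.0
eef_pos: [580.6, -20.4, 57.4]
tcp_rot: [-3.138, -0.011, -3.112]
ft_force: [-0.0, 0.4, -1.7]
opening: 0.416
t: 28.8
eef_pos: [582.9, -20.9, 41.8]
tcp_rot: [-3.137, -0.003, -3.112]
ft_force: [0.1, 0.8, -1.4]
opening: 0.415
[277. 220.] 26271 c [556.3 -21.7] sz [77. 84.] a 1.4 z50,97 [74.6 89.4] med [543.4 -21.8  74.6]
p [582.9 -20.9  41.8] yaw -178.3 t 28.85 -> shift [-0.0002  0.0012  0.0371] turn 0.0002 alt 3.142 -3.141
```

View pics/w12.png

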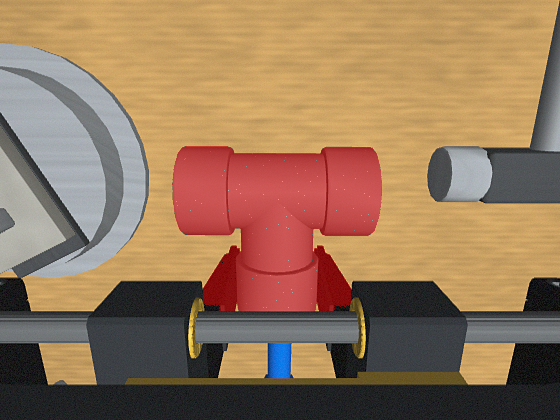

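The tee hangs level midway between lid and hammer, branch in line with the lance. Estimated centre is (537,-22), against a target of (538,-21). I lower and release it.

```bash
python3 -m pendant '[[[0,0,0.001,0.01,0],[0,0,0.001,0.02,0],[0,0,0.001,0.028,0],[0,0,0.001,0.033,0],[0,0,0.001,0.036,0],[0,0,0.001,0.0372,0],[0,0,0.001,0.0372,0],[0,0,0.001,0.0372,0]]]'
python3 -m pendant '[[[0.7,0,0,0,0],[0.7,0,0,0,0],[0.7,0,0,0,0],[0.8,0,0,0,0],[0.8,0,0,-0.01,0],[1,0,0,-0.04,0],[1,0,0,-0.08,0],[1,0,0,-0.12,0]]]'
python3 -m pendant '[[[1,-0.0,0,-0.04,0],[1,0.03,0,-0.08,0],[1,0.07,0,-0.1,0],[1,0.1,0,-0.1,0],[1,0.1,0,-0.1,0],[1,0.1,0,-0.1,0],[1,0.1,0,-0.1,0],[1,0.1,0,-0.1,0]]]'
sed 's/{n}0.npz/{n}1.npz/;s/scene0/scene1/;s/side0/side1/;s/^cv2.imwrite.*//;s/^r=.*//;s/c=np.load.*//' m.py > m1.py
python3 - <<'E'
from h import *
for n in ['scene','side','wrist']:
    g=grab(n);np.savez(f'{n}1.npz',img=g['img'],rz=g['rz'],K=g['K'],W=g['W']);cv2.imwrite(f'pics/{n}1.png',g['img'])
E
python3 m1.py; python3 look.py w13 545 -20 75 8;python3 look.py w13 662 -20 75 8;python3 look.py w13 542 -171 90 52
```

```text
t: 29.65
eef_pos: [582.7, -20.1, 4.6]
tcp_rot: [-3.137, -0.003, -3.112]
ft_force: [0.1, 0.5, -0.7]
opening: 0.413
t: 30.45
eef_pos: [582.7, -19.5, 126.2]
tcp_rot: [-3.137, -0.004, -3.112]
ft_force: [0.1, -0.1, 0.9]
opening: 0.977
t: 31.25
eef_pos: [484.1, -22.1, 224.4]
tcp_rot: [-3.137, -0.004, -3.112]
ft_force: [0.4, -0.3, 0.1]
opening: 0.997
scene
[240. 146.] 32 rect [295. 121.] [13. 29.] 5 zmax 29.0 med [295. 118.  25.] bgr [31. 41. 31.]
[383. 146.] 70 rect [639. 411.] [56. 14.] 61 zmax 17.0 med [640. 410.  12.] bgr [ 35.  56. 102.]
[282. 173.] 956 rect [429. 132.] [245. 135.] 2 zmax 32.0 med [500. 121.  26.] bgr [60. 68. 63.]
[353. 169.] 64 rect [617. 276.] [15. 53.] 23 zmax 17.0 med [617. 275.  13.] bgr [ 38.  56. 121.]
[378. 195.] 589 rect [736. 221.] [60. 60.] 75 zmax 73.0 med [739. 208.  63.] bgr [70. 83. 81.]
[273. 220.] 647 rect [560. -21.] [79. 85.] 1 zmax 41.0 med [554. -26.  35.] bgr [78. 84. 87.]
[306. 244.] 289 rect [670. -17.] [108.  23.] 1 zmax 24.0 med [669. -20.  18.] bgr [110.  75.  61.]
[233. 259.] 1966 rect [ 544. -171.] [138. 138.] 42 zmax 56.0 med [ 557. -180.
[... 779 characters left out ...]
7.] 169 rect [615. 274.] [15. 59.] 22 zmax 18.0 med [614. 276.  14.] bgr [ 24.  63. 175.]
[224. 393.] 223 rect [637. 414.] [55. 15.] 61 zmax 18.0 med [636. 415.  14.] bgr [ 19.  48. 178.]
sheet ((578.575927734375, -20.009689331054688), (296.95416259765625, 457.9239196777344), 1.7972997426986694) 2.6745935024021037
[277. 246.] 3842 c [569.1 -20.4] sz [101.  84.] a 1.5 z50,97 [35.9 40.5] med [542.7 -20.4  35.9]
[277. 292.] 620 c [615.  -17.7] sz [56. 39.] a 5.0 z50,97 [22.3 40.5] med [614.2 -18.2  22.3]
[277. 351.] 290 c [704.4 -16.3] sz [34. 22.] a 1.2 z50,97 [21.8 23.7] med [697.8 -16.   21.8]
[133. 243.] 609 c [ 543.4 -171.6] sz [51. 15.] a 28.2 z50,97 [57.2 59.3] med [ 542.  -170.6   57.2]
```

View pics/scene1.png

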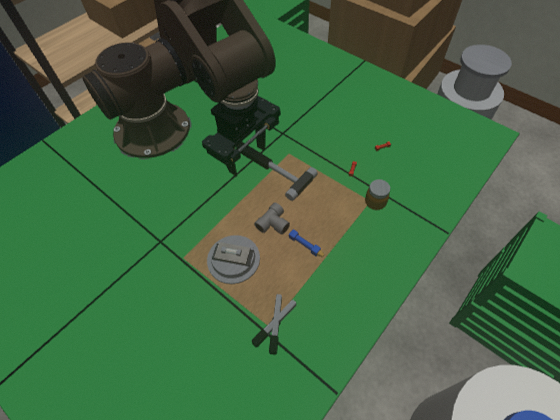

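The final scene picture shows everything in place: pad and fuse on the lid (233,257), tee (273,220) midway, and the lance (306,244) in line with its nozzle outward. The lid, hammer, clip, jar and red fuses have not moved, so I'm handing in.

```bash
python3 -c "
from h import *
print(env.job_done())"
```

```text
the job is handed in; nothing more can be done
None
```

The layout is done and handed in at about 31 s of the 112 s allowed. My last camera checks put every part well inside its tolerance; the hand-in reports no verdict.

| Part | Measured | Target |
|---|---|---|
| Brake pad | about 2 mm from the lid's centre, flat | within 13 mm |
| Fuse | about 1–2 mm from the pad's centre, aligned within 0.01 rad | 15 mm along, 12 mm across, 0.3 rad |
| Tee | about 1–3 mm from midway, branch away from the robot, angle within 0.01 rad | 15 mm each way, 0.2 rad |
| Lance tip | about 129 mm beyond the tee's centre (16 mm clear of the branch's mouth), 1–4 mm off line, nozzle outward | 115–148 mm beyond, 15 mm off line |

- **Things left alone:** The lid and clip measured the same before and after in the clean views. The hammer, jar and red fuses agreed to within a few mm, which is camera noise. The arm was parked clear of everything.
- **One mistake:** While grasping the lance I typed the lift on the wrong axis, so the hand slid 80 mm sideways at bench height with the lance between the fingers. It touched nothing else, and I confirmed the grip before going on.
- **Disagreements in the checks:** The side camera's outlines of the jar and hammer were noisy, and it merged the tee with the lid. The two fixed cameras differ from each other by about 2–4 mm. For the placements I relied mainly on the wrist camera.

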